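# Load a slide cassette in its dock and unlatch it

## Task

The slide cassette stands latched in its loading dock. Keeping the rack of glass slides upright, set it into the cassette's recess and press it down until it clicks fully home, flush with the cassette's rim. Then pinch the cassette's two side buttons together to free it from the dock, lift it straight up with its rack at least 6 cm, and finish still holding it there by the buttons, level and steady, touching nothing but the gripper; leave the slide box, timer and wipe sachet where they are.

Things in the scene. Friction and masses are not known exactly. Their poses are not given: they have to be found in the camera images.
- dock: Fixed white loading dock on the worktop: base plate 170 x 110 mm, 6 mm thick, with a nest wall 14 mm high round the cassette (top of the wall 20 mm above the worktop; outer size of the wall 130 x 68 mm). Origin: centre of the underside, on the worktop; x along its length, y across, z up. Two ledges in the middle of its long walls hold the cassette's hooks down.
- cassette: Loose light grey slide cassette, 112 (x) x 50 (y) x 54 mm (z), about 0.3 kg, standing in the dock's nest with 1 mm play, its x axis along the dock's. Origin: centre of its underside, 6 mm above the worktop while docked. Open at the top: a recess 86 x 32 mm, 30 mm deep.
- recess_floor (a point): Centre of the floor of the cassette's recess, 24 mm above the cassette's origin: the rack's origin lies here when home. Axes as the cassette's. A spring ball in each end wall of the recess, 6 mm above the floor, stops the rack about 6 mm short of home; about 10 N of downward push clicks it past.
- rack: Loose white slide rack with six glass slides, 84 (x) x 30 (y) mm, top edge 30 mm high, about 0.12 kg. Origin: centre of its underside. On top stands a grip fin 48 mm long (x), 12 mm thick (y), 30 to 52 mm above the origin: pinch it across y, fingertips above 31 mm, clear of the slides. Fits the recess with 1 mm clearance all round, either way round; its lower edges are chamfered 2 mm.
- button_left (a point): Middle of the outer face of the black push button on the cassette's +y side; moves with it. Face upright, 32 mm long (x), 20 to 46 mm above the cassette's origin. The two faces are 62 mm apart at rest, 50 pressed. Pinch from above along y, fingertips about 23 mm above the cassette's origin, clear of the dock wall; the seated rack's fin, 76 mm above that origin, stands between the fingers.
- button_right (a point): The same for the button on the cassette's -y side.
- catch_left (a joint): Inward travel (m) of the left button with its hook, 0 at rest to 0.006 fully pressed; a spring pushes back, 3 N at first to 6 N at the end. The hook lets go of the dock from about 0.0035 (0.0045 if the cassette stands hard to one side).
- catch_right (a joint): The same for the right button.
- slide_box: Small clear case with a white lid, 34 x 70 x 34 mm, loose, a bystander behind the work. Origin: centre of its underside.
- timer: Dark grey bench timer, 68 x 58 x 19 mm, loose, a bystander behind the work. Origin: centre of its underside.
- sachet: Flat white and blue wipe sachet, 45 x 89 x 12 mm, loose, a bystander near the front edge of the worktop. Origin: centre of its underside.

How it is judged (in metres and radians):
On the way, in this order (a step that is already met when the one before it is completed fails the run):
1. the rack is pressed home, flush, in the recess while the cassette still stands in the dock (z of rack in the frame of recess_floor below 0.002 m and horizontal distance between rack and recess_floor below 0.004 m and angle between the x axis of rack and the x axis of cassette, either way round below 0.08 rad and angle between the z axis of rack and the z axis of cassette, either way round below 0.08 rad and z of cassette in the frame of dock below 0.01 m and horizontal distance between cassette and dock below 0.006 m), for 0.2 s.
2. both buttons are pinched in and the cassette is lifted free of the dock (value of joint each of catch_left, catch_right above 0.003 m and z of cassette in the frame of dock above 0.03 m), for 0.2 s.
At the end, for the whole second after the job is handed in: Cassette held by its two buttons (each pressed in over 3 mm), off the dock, its underside over 60 mm above the worktop and within 100 mm sideways of the dock's centre, level (0.2 rad), at rest (30 mm/s), with the rack home in its recess (2 mm of flush, 5 mm in all) (z of cassette in the frame of dock above 0.06 m and horizontal distance between cassette and dock below 0.1 m and value of joint each of catch_left, catch_right above 0.003 m and contact force between cassette and the fingers above 3 N and contact force between cassette and dock below 0.2 N and angle between cassette's own z axis and vertical below 0.2 rad and linear speed of cassette below 0.03 m/s and z of rack in the frame of recess_floor between -0.003 and 0.002 m and distance between rack and recess_floor below 0.005 m and angle between the z axis of rack and the z axis of cassette, either way round below 0.08 rad); the arm keeps its last pose, push and grip.
It fails at once if the slide rack is tipped over (angle between rack's own z axis and vertical above 0.5 rad).
It fails at once if a bystander is displaced by more than 3 cm (distance of any of slide_box, timer, sachet from where it was at the start of the episode above 0.03 m).
It also fails if it takes over 58 s, if anything falls off the work surface, if the arm or the gripper's body presses on something with over 40 N, if the wrist force passes 120 N, or if a joint passes its speed limit or range.

## Robot

A 6-joint arm with a two-finger parallel gripper is mounted at the origin on a cart in front of the work surface, level with it; the furniture and walls round the work are solid. World frame = base frame: x ahead of the robot, y to its left, z up, the work surface at z = 0. Lengths are in mm, angles in rad, forces in N, time in s.
With the tool pointing down it reaches from about 400 to 925 mm from the base axis. Payload 12.5 kg.
Tool frame: the origin (TCP) lies on the mounting face of the last link; the fingertips stand 190 mm ahead of it and the grasp point (between the pads) lies 171 mm ahead of it; z points along the fingers, y is the line along which they close (so a half turn about z gives the same grasp; the last joint's range is limited). The gripper opens to 95 mm and grips with 3 to 60 N. Pads are 20 mm wide; open, the fingers measure 119 mm over their backs; the gripper's body (75 mm by 180 mm) begins 59 mm behind the grasp point.
Start: joints at [1.225, 0.491, 1.559, -0, 1.092, -0.106], TCP at [148.418, 607.122, 404.761] pointing down, gripper open.
Joint ranges: [-3.1, 3.1], [-0.84, 2.19], [0.05, 2.79], [-1.13, 4.28], [0.06, 2.93], [-2.69, 2.69]. Speed limits (rad/s): [2.22, 2.22, 2.79, 3.14, 3.14, 3.14].

## Interface

Orientations are given as [roll, pitch, yaw] about the fixed x, y, z axes, in that order (R = Rz(yaw) Ry(pitch) Rx(roll)).
In Python, from cell import * gives the robot as it stands.
- The arm moves only by the tool arm_command, never from a script. Its argument "rows" is a list that holds one entry, the list of rows, each a list of 7 numbers: the shift along the tool's x, y, z normalised to -1 to 1, where 1 is 0.15 m, then the turn, a rotation vector about the tool's x, y, z normalised to -1 to 1, where 1 is 360 degrees, then the opening, from -1 (shut) to 1 (fully open). A call has 1 to 10 rows; each row is the pose to reach, as a shift and turn from the pose commanded when the call began, along the tool's axes at that moment, turning the shorter way round; what a row does not reach only later rows make up. A row lasts 1/12 s, in which the tool goes at most 41.7 mm and 7.16 degrees, less where a joint would pass 70% of its speed; a pose out of reach is approached as far as the arm can. A call with a number of a shift or a turn outside -1 to 1 is refused whole. A call with a gripper value outside its range is refused whole. The fingers move at their own pace and stop on an object; the grip force is fixed at half the most. Time passes only in rows, so rows that repeat a pose let the fingers close. It gives the time, the measured TCP pose, the force, the opening and the grip force at its end, in the units of the state.
- state(): the state, without advancing time (a new reading comes with each control period).
- read_camera(name): name is "scene" or "side" or "wrist"; returns (picture, depth): 420x560x3 uint8, red, green, blue; 420x560 float32, mm along the optical axis (not along the pixel's ray), 0 where there is no reading.
- get_calibration(name): a dict with "camera_matrix" (3x3 intrinsics, pixels), "position" and "orientation" of the camera in the world; the wrist camera has in their place "hand_eye" (4x4, takes a point from camera to tool coordinates, whose origin is the TCP and whose axes are the flange's). Camera axes: x right, y up, looking along -z (the intrinsics and any distortion apply to the point x, -y, -z); pixel columns grow to the right and rows downward; lengths in mm; the calibration is good to about 2 mm. A picture is of the moment at which its call begins: read the wrist's pose just before it. get_calibration takes no time and is no camera call.
- job_done(): hands the job in; it is judged then, once.
The state is a dict: "t": time; "joints": joint angles; "qvel": joint speeds; "tau": joint torques, N m; "eef_pos": TCP position; "tcp_rot": TCP orientation; "ft_force": force on the tool from outside, world axes, zero at the start; "moment": the same for the moment, N m; "opening": opening from 0.0 (shut) to 1.0 (fully open); "grip_force": force on a finger pad.
Only numpy, scipy, OpenCV 4.12 (cv2) and the standard library are available. Lean on these libraries where they do the work, as an engineer would, in place of code of your own. Each camera call takes 0.05 s, during which the arm holds its last target. There are 200 camera calls.

## Working session

There is one attempt and no reset: what is moved stays moved. The work goes in short steps, Python scripts to look and compute and a tool call to move; the robot and the scene stay as the last step left them, time stands still between calls to the robot, and variables do not carry over. Pictures are saved under pics/ and viewed, at most 10 in all, crops included, and the job is handed in when it is done.

Besides the shell and the picture viewer there is one more tool, called after "Request:" as name(argument=value, ...), one argument or row to a line, values as JSON. arm_command: Moves the arm, as the interface text tells. Its arguments: {"type":"object","properties":{"rows":{"type":"array","items":{"type":"array","items":{"type":"array","items":{"type":"number","minimum":-1,"maximum":1}}}}},"required":["rows"]}

```bash
mkdir -p pics; ls; python3 - <<'E'
from cell import *
import numpy as np,cv2
print(state())
for n in ["scene","side","wrist"]:
    p,d=read_camera(n); np.savez(f"pics/{n}0.npz",p=p,d=d); cv2.imwrite(f"pics/{n}0.png",p[:,:,::-1]); print(n,get_calibration(n))
a=[cv2.imread(f"pics/{n}0.png") for n in("scene","side")]
E
```

```text
pics
{'t': 0.0, 'joints': array([ 1.22541919e+00,  4.91570928e-01,  1.55942827e+00, -1.95802999e-05,
        1.09168846e+00, -1.05590472e-01]), 'qvel': array([ 0.00028513, -0.00022307, -0.001113  , -0.00223999, -0.00091198,
        0.00120191]), 'tau': array([ 1.67505721e-03, -6.12613320e+01, -2.58176923e+01,  6.93643838e-02,
        4.82197548e-02, -7.11585653e-05]), 'eef_pos': array([148.4002061 , 607.10229357, 404.16186218]), 'tcp_rot': array([-3.14050192e+00, -9.81383350e-05,  2.90181497e+00]), 'ft_force': array([-0.12397155,  0.02021161,  0.12158099]), 'moment': array([ 0.00032043, -0.01323315,  0.00252971]), 'grip_force': 0.0, 'opening': 0.9998955817882463}
scene {'camera_matrix': array([[415.41562907,   0.        , 279.06937752],
       [  0.        , 415.41562907, 206.16286902],
       [  0.        ,   0.        ,   1.        ]]), 'position': array([  60.77587478, -761.18375046,  555.15234419]), 'orientation': array([ 0.94224267,  0.01517896, -0.76474673])}
side {'camera_matrix': array([[429.08033019,   0.        , 286.8996286 ],
       [  0.        , 429.08033019, 206.3409794 ],
       [  0.        ,   0.        ,   1.        ]]), 'position': array([171.87119677, 423.98128275, 437.77112676]), 'orientation': array([ 1.12677642e+00, -1.65239046e-03, -2.67726472e+00])}
wrist {'camera_matrix': array([[359.72836553,   0.        , 281.12684708],
       [  0.        , 359.72836553, 211.47893906],
       [  0.        ,   0.        ,   1.        ]]), 'hand_eye': array([[ 1.51692909e-04,  9.70503869e-01,  2.41085499e-01,
         6.81533064e+01],
       [ 9.99999485e-01,  9.47482235e-05, -1.01062216e-03,
        -3.55515189e-01],
       [-1.00365514e-03,  2.41085528e-01, -9.70503354e-01,
         1.95550331e+01],
       [ 0.00000000e+00,  0.00000000e+00,  0.00000000e+00,
         1.00000000e+00]])}
```

View pics/scene0.png

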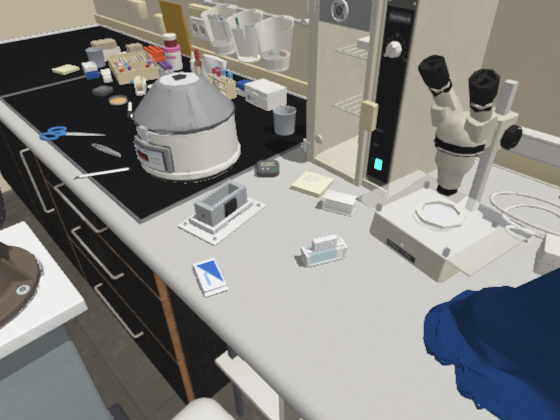

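View pics/side0.png

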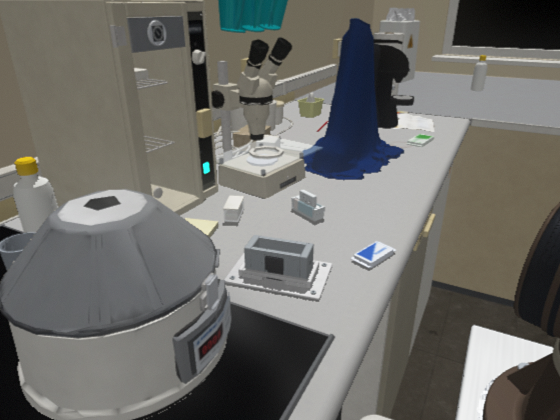

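View pics/wrist0.png

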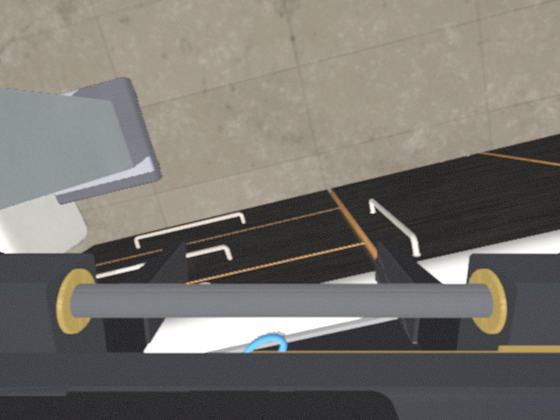

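The scene view shows the dock with the cassette at about (222,213), the rack at (324,250), the sachet at (210,276) and the timer and box behind. The side view shows the dock at (280,270), the rack at (308,207) and the sachet at (373,254). The wrist view shows only the floor and cart.

```bash
cat > h.py <<'E'
from cell import *
import numpy as np,cv2
from scipy.spatial.transform import Rotation as R
def cam(n,st=None):
    c=get_calibration(n);K=c["camera_matrix"]
    if n=="wrist":
        H=c["hand_eye"];Rt=R.from_euler("xyz",st["tcp_rot"]).as_matrix()
        return K,Rt@H[:3,:3],Rt@H[:3,3]+st["eef_pos"]
    return K,R.from_euler("xyz",c["orientation"]).as_matrix(),np.array(c["position"])
def ray(n,uv,st=None):
    K,Rc,o=cam(n,st);uv=np.atleast_2d(uv).astype(float)
    d=np.c_[(uv[:,0]-K[0,2])/K[0,0],-(uv[:,1]-K[1,2])/K[1,1],-np.ones(len(uv))]@Rc.T
    return o,d
def onz(n,uv,z,st=None):
    o,d=ray(n,uv,st); return o+d*((z-o[2])/d[:,2])[:,None]
def cloud(n,dep,st=None):
    v,u=np.mgrid[:dep.shape[0],:dep.shape[1]]
    o,d=ray(n,np.c_[u.ravel(),v.ravel()],st)
    return (o+d*dep.ravel()[:,None]).reshape(dep.shape+(3,))
def tri(n1,p1,n2,p2):
    a,d=ray(n1,p1);b,e=ray(n2,p2);d=d[0];e=e[0]
    s=np.linalg.lstsq(np.c_[d,-e],b-a,rcond=None)[0]
    return (a+s[0]*d+b+s[1]*e)/2,np.linalg.norm(a+s[0]*d-b-s[1]*e)
E
python3 - <<'E'
from h import *
for n,rk,dk,sa in(("scene",(300,235,350,268),(180,183,265,240),(190,255,230,297)),("side",(290,188,328,224),(228,230,335,298),(350,238,398,270))):
    f=np.load(f"pics/{n}0.npz");X=cloud(n,f["d"])
    for nm,b in(("rack",rk),("dock",dk),("sachet",sa)):
        P=X[b[1]:b[3],b[0]:b[2]].reshape(-1,3)
        for lo,hi in((-5,4),(4,11),(17,23),(26,34),(46,54),(56,64),(64,70)):
            Q=P[(P[:,2]>lo)&(P[:,2]<hi)]
            if len(Q)>8:
                r=cv2.minAreaRect(Q[:,:2].astype(np.float32)); print(n,nm,lo,hi,len(Q),np.round(r[0]),np.round(r[1]),round(r[2],1),np.round(np.median(Q,0)))
print(tri("scene",(324,240),"side",(308,195)))
E
```

```text
scene rack -5 4 645 [ 546. -376.] [102. 101.] 43.8 [ 541. -385.   -1.]
scene rack 4 11 144 [ 516. -398.] [27. 83.] 44.8 [ 512. -396.    7.]
scene rack 17 23 106 [ 516. -398.] [29. 88.] 45.3 [ 515. -398.   20.]
scene rack 26 34 319 [ 526. -388.] [31. 84.] 65.7 [ 517. -393.   28.]
scene rack 46 54 142 [ 525. -389.] [15. 47.] 64.3 [ 524. -390.   50.]
scene dock -5 4 2206 [ 479. -114.] [221. 208.] 47.8 [ 479. -132.   -1.]
scene dock 4 11 760 [461. -86.] [171. 228.] 9.3 [ 445. -174.    5.]
scene dock 17 23 306 [ 471. -146.] [131.  67.] 8.0 [ 442. -169.   19.]
scene dock 26 34 216 [ 470. -149.] [112.  53.] 7.7 [ 462. -162.   31.]
scene dock 46 54 294 [ 471. -150.] [114.  53.] 7.2 [ 467. -159.   50.]
scene dock 56 64 363 [ 471. -144.] [114.  51.] 10.2 [ 460. -150.   58.]
scene sachet -5 4 855 [ 343. -265.] [117.  77.] 51.8 [ 345. -266.   -1.]
scene sachet 4 11 611 [ 338. -277.] [90. 45.] 70.1 [ 334. -285.   10.]
side rack -5 4 735 [ 541. -438.] [ 97. 205.] 25.9 [ 536. -433.   -0.]
side rack 4 11 101 [ 525. -373.] [29. 81.] 86.8 [ 517. -373.    7.]
side rack 17 23 81 [ 527. -373.] [29. 87.] 83.6 [ 521. -374.   20.]
side rack 26 34 179 [ 527. -384.] [30. 88.] 66.4 [ 517. -379.   29.]
side rack 46 54 77 [ 525. -384.] [13. 49.] 65.2 [ 523. -382.   51.]
side dock -5 4 2834 [ 492. -185.] [225. 239.] 26.0 [ 485. -221.   -0.]
side dock 4 11 1480 [ 470. -141.] [169. 111.] 10.1 [ 443. -108.    6.]
side dock 17 23 549 [ 470. -140.] [131.  71.] 10.4 [ 447. -116.   20.]
side dock 26 34 261 [ 459. -122.] [120.  43.] 32.4 [ 458. -114.   30.]
side dock 46 54 508 [ 468. -134.] [110.  52.] 9.8 [ 467. -125.   50.]
side dock 56 64 631 [ 470. -141.] [112.  51.] 10.3 [ 469. -136.   59.]
side sachet -5 4 897 [ 338. -290.] [ 96. 130.] 18.9 [ 334. -290.   -0.]
side sachet 4 11 333 [ 337. -274.] [93. 45.] 70.4 [ 336. -253.    9.]
(array([ 524.70696531, -387.61468161,   46.01361304]), np.float64(0.5891765102628181))
```

```bash
python3 - <<'E'
import cv2
a=cv2.imread("pics/scene0.png")[175:300,170:370];b=cv2.imread("pics/side0.png")[180:305,220:420]
cv2.imwrite("pics/crop1.png",cv2.resize(cv2.vconcat([a,b]),None,fx=2.4,fy=2.4,interpolation=cv2.INTER_CUBIC))
E
```

```text
(no output)
```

View pics/crop1.png

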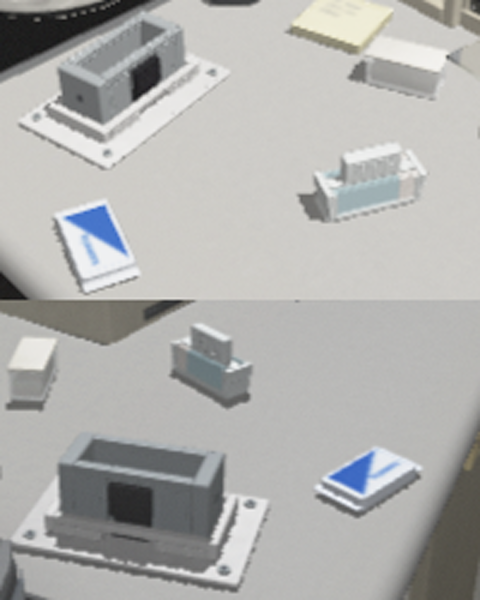

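The crop confirms the light grey cassette in its dock with a black button, the rack with its fin upright and the sachet. Next, an obstacle height map for the transit.

```bash
python3 - <<'E'
from h import *
P=np.vstack([cloud(n,f["d"])[f["d"]>0] for n in("scene","side") for f in[np.load(f"pics/{n}0.npz")]])
xs=np.arange(150,800,50);ys=np.arange(700,-600,-50)
print("y\\x",*xs)
for y in ys:
    r=[]
    for x in xs:
        m=(abs(P[:,0]-x)<25)&(abs(P[:,1]-y)<25); r.append(int(np.percentile(P[m,2],99)) if m.sum()>5 else -999)
    print(y,r)
E
```

```text
y\x 150 200 250 300 350 400 450 500 550 600 650 700 750
700 [-897, -893, -895, 0, 4, 3, 4, 4, 4, 8, 7, 4, 35]
650 [-897, -894, -895, -1, 4, 3, 3, 3, 4, 14, 14, 63, 56]
600 [-895, -893, -894, 0, 7, 6, 3, 4, 4, 13, 15, 48, -999]
550 [-897, -896, -893, 6, 8, 9, 4, 4, 4, 16, 11, -999, -999]
500 [-896, -894, -897, 0, 8, 8, 4, 3, 17, 18, -999, -999, -999]
450 [-896, -895, -895, 0, 4, 4, 5, 3, 21, -999, -999, -999, -999]
400 [-894, -894, -893, 0, 4, 7, 4, 4, 4, -999, -999, -999, -999]
350 [-896, -894, -894, 0, 4, 11, 4, 5, 3, -999, -999, -999, -999]
300 [-894, -894, -896, 0, 4, 11, 13, 4, -999, -999, -999, -999, -999]
250 [-893, -895, -895, 4, 6, 4, 11, 148, 159, 158, 35, 5, -999]
200 [-999, -896, -896, 0, 7, 7, 159, 197, 216, 214, 185, 5, 5]
150 [0, -896, -894, 0, 5, 5, 177, 221, 228, 227, 197, -999, 5]
100 [0, -893, -895, 1, 5, 5, 180, 224, 228, 228, 215, 4, 5]
50 [208, -999, -894, 1, 5, 5, 165, 213, 224, 223, 192, 106, 4]
0 [213, -999, -999, 1, 5, 5, 27, 165, 178, 174, 154, 4, 5]
-50 [1, -999, -999, 1, 4, 5, 5, 5, 6, 4, 19, 18, 4]
-100 [1, -999, -999, 1, 1, 51, 59, 60, 20, 0, 19, 18, 436]
-150 [0, -999, -512, 1, 1, 60, 60, 60, 58, 1, 10, 12, 437]
-200 [-999, -999, -503, 0, 1, 48, 51, 17, 6, 1, 12, 13, 440]
-250 [-999, -999, -999, 11, 12, 1, 0, 1, 1, 1, 33, 17, 439]
-300 [-999, -999, -999, 12, 12, 1, 1, 1, 1, 1, 34, 34, 432]
-350 [-999, -999, -999, 1, 1, 1, 1, 47, 25, 1, 80, 33, 432]
-400 [-999, -999, -999, 1, 0, 1, 1, 52, 51, 1, 82, 82, 82]
-450 [-999, -999, -999, 0, 0, 1, 1, 1, 1, 81, 353, 361, 289]
-500 [-999, -999, -999, 0, 1, 1, 1, 1, 1, 81, 349, 331, 288]
-550 [-999, -999, -999, 0, 1, 1, 1, 1, 1, 81, 361, 348, 270]
```

Request:
arm_command(
  rows=[
    [[0,0,-0.5,0,0,0,1],[0,0,-0.5,0,0,0,1],[-0.5,-0.4,-0.5,0,0,0,1],[-1,-0.87,-0.5,0,0,0,1],[-1,-0.87,-0.5,0,0,0,1],[-1,-0.87,-0.5,0,0,0,1],[-1,-0.87,-0.5,0,0,0,1],[-1,-0.87,-0.5,0,0,0,1]],
  ],
)

```text
t: 0.82
eef_pos: [265.2, 441.2, 480.0]
tcp_rot: [-3.141, 0.001, 2.899]
ft_force: [0.3, 0.6, -0.2]
opening: 0.999
grip_force: 0.0
```

Request:
arm_command(
  rows=[
    [[-1,-0.87,0,0,0,0,1],[-1,-0.87,0,0,0,0,1],[-1,-0.87,0,0,0,0,1],[-1,-0.87,0,0,0,0,1],[-1,-0.87,0,0,0,0,1],[-1,-0.87,0,0,0,0,1]],
  ],
)

```text
t: 1.32
eef_pos: [380.2, 279.2, 479.7]
tcp_rot: [-3.141, 0.001, 2.898]
ft_force: [-0.4, -0.6, -0.2]
opening: 1.0
grip_force: 0.0
```

Request:
arm_command(
  rows=[
    [[-1,-0.87,0,0,0,0,1],[-1,-0.87,0,0,0,0,1],[-1,-0.87,0,0,0,0,1],[-1,-0.87,0,0,0,0,1],[-1,-0.87,0,0,0,0,1],[-1,-0.87,0,0,0,0,1]],
  ],
)

```text
t: 1.82
eef_pos: [495.2, 116.9, 479.2]
tcp_rot: [-3.141, 0.0, 2.898]
ft_force: [-0.9, 1.4, -1.1]
opening: 0.998
grip_force: 0.0
```

Request:
arm_command(
  rows=[
    [[-0.33,-1,0,0,0,0,1],[-0.33,-1,0,0,0,0,1],[-0.33,-1,0,0,0,0,1],[-0.33,-1,0,0,0,0,1],[-0.33,-1,0,0,0,0,1]],
  ],
)

```text
t: 2.23
eef_pos: [505.5, -40.9, 479.4]
tcp_rot: [-3.141, -0.0, 2.899]
ft_force: [0.4, -0.2, -0.7]
opening: 1.001
grip_force: 0.0
```

Request:
arm_command(
  rows=[
    [[-0.33,-1,0,0,0,0,1],[-0.33,-1,0,0,0,0,1],[-0.33,-1,0,0,0,0,1],[-0.33,-1,0,0,0,0,1],[-0.33,-1,0,0,0,0,1]],
  ],
)

```text
t: 2.65
eef_pos: [518.2, -198.4, 479.1]
tcp_rot: [-3.141, -0.0, 2.899]
ft_force: [0.0, 0.4, -0.7]
opening: 1.0
grip_force: 0.0
```

Request:
arm_command(
  rows=[
    [[-0.33,-1,0,0,0,0,1],[-0.33,-1,0,0,0,0,1],[-0.33,-1,0,0,0,0,1],[-0.33,-1,0,0,0,0,1],[-0.33,-1,0,0,0,0,1]],
  ],
)

```text
t: 3.07
eef_pos: [530.6, -355.9, 478.5]
tcp_rot: [-3.141, -0.001, 2.899]
ft_force: [1.0, -0.5, 0.2]
opening: 1.001
grip_force: 0.0
```

Request:
arm_command(
  rows=[
    [[-0.17,-0.27,0.85,0,0,0.0313,1],[-0.17,-0.27,0.85,0,0,0.0313,1],[-0.17,-0.27,0.85,0,0,0.0313,1],[-0.17,-0.27,0.85,0,0,0.0313,1],[-0.17,-0.27,0.85,0,0,0.0313,1],[-0.17,-0.27,0.85,0,0,0.0313,1],[-0.17,-0.27,0.85,0,0,0.0313,1],[-0.17,-0.27,0.85,0,0,0.0313,1]],
  ],
)

```text
t: 3.73
eef_pos: [545.4, -397.0, 355.0]
tcp_rot: [-3.141, 0.004, 2.706]
ft_force: [-0.0, -0.1, -0.3]
opening: 1.0
grip_force: 0.0
```

```bash
python3 - <<'E'
from h import *
st=state();p,d=read_camera("wrist");np.savez("pics/wr1.npz",p=p,d=d,pos=st["eef_pos"],rot=st["tcp_rot"]);cv2.imwrite("pics/wr1.png",p[:,:,::-1])
X=cloud("wrist",d,st)
print(st["eef_pos"],st["tcp_rot"],st["joints"])
P=X[:245].reshape(-1,3);P=P[d[:245].ravel()>0]
P=P[np.linalg.norm(P[:,:2]-[525,-386],axis=1)<70]
for lo,hi in((-5,3),(26,34),(46,56)):
    Q=P[(P[:,2]>lo)&(P[:,2]<hi)]
    if len(Q)>20: print(lo,len(Q),cv2.minAreaRect(Q[:,:2].astype(np.float32)),np.median(Q,0).round(1),np.percentile(Q[:,2],[5,95]).round(1))
E
```

```text
[ 545.39066802 -397.02639958  354.97142339] [-3.14072157  0.00351887  2.70599075] [-7.27115788e-01  6.08838998e-01  1.48106810e+00  2.04272874e-04
  1.04806481e+00 -1.86241034e+00]
-5 14382 ((524.9591064453125, -385.98114013671875), (139.77999877929688, 139.35708618164062), 65.9504623413086) [ 5.201e+02 -3.797e+02  5.000e-01] [-0.7  1.7]
26 1542 ((525.0526123046875, -388.2043151855469), (29.22524070739746, 83.76368713378906), 64.37254333496094) [ 519.3 -385.8   29.9] [28.2 31.3]
46 900 ((525.105712890625, -388.2530822753906), (12.885765075683594, 47.73564529418945), 64.75579071044922) [ 523.9 -387.8   52.2] [50.4 53.5]
```

View pics/wr1.png

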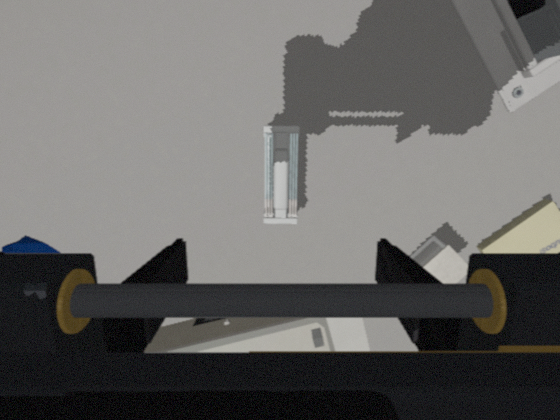

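The wrist view shows the rack at (281,175), upright with its fin along the image columns. The measured sizes (84×29 mm body, 48×13 mm fin) and heights (30 and 52 mm) match the text. I'll descend above it first.

Request:
arm_command(
  rows=[
    [[0.147,-0.004,0.5,0,0,0.0013,0.3],[0.147,-0.004,0.633,0,0,0.0013,0.3],[0.147,-0.004,0.633,0,0,0.0013,0.3],[0.147,-0.004,0.633,0,0,0.0013,0.3],[0.147,-0.004,0.633,0,0,0.0013,0.3],[0.147,-0.004,0.633,0,0,0.0013,0.3],[0.147,-0.004,0.633,0,0,0.0013,0.3],[0.147,-0.004,0.633,0,0,0.0013,0.3]],
  ],
)

```text
t: 4.45
eef_pos: [525.2, -389.2, 259.0]
tcp_rot: [-3.141, 0.003, 2.697]
ft_force: [0.3, -0.1, 0.3]
opening: 0.652
grip_force: 0.0
```

```bash
python3 -c "
from cell import *
s=state();print(s['eef_pos'],s['tcp_rot'],s['opening'],s['joints'])"
```

```text
[ 525.20267914 -389.20040264  258.97419745] [-3.14087826e+00  2.66253846e-03  2.69709731e+00] 0.6522973027068937 [-7.38741665e-01  6.91931021e-01  1.61466616e+00  1.19680908e-04
  8.32240180e-01 -1.86512215e+00]
```

Request:
arm_command(
  rows=[
    [[0.003,0.006,0.12,0,0,0,0.3],[0.003,0.006,0.24,0,0,0,0.3],[0.003,0.006,0.24,0,0,0,0.3],[0.003,0.006,0.24,0,0,0,0.3],[0.003,0.006,0.24,0,0,0,-1],[0.003,0.006,0.24,0,0,0,-1],[0.003,0.006,0.24,0,0,0,-1],[0.003,0.006,0.24,0,0,0,-1],[0.003,0.006,0.24,0,0,0,-1],[0.003,0.006,0.24,0,0,0,-1]],
  ],
)

```text
t: 5.28
eef_pos: [524.8, -388.1, 221.5]
tcp_rot: [3.142, 0.0, 2.697]
ft_force: [0.6, -0.4, -0.6]
opening: 0.285
grip_force: 0.0
```

Request:
arm_command(
  rows=[
    [[0,0,0,0,0,0,-1],[0,0,0,0,0,0,-1],[0,0,0,0,0,0,-1],[0,0,0,0,0,0,-1]],
  ],
)

```text
t: 5.62
eef_pos: [524.8, -388.0, 221.2]
tcp_rot: [3.141, -0.0, 2.697]
ft_force: [0.1, -0.2, 0.5]
opening: 0.12
grip_force: 30.0
```

Request:
arm_command(
  rows=[
    [[0,0,-0.1,0,0,0,-1],[0,0,-0.3,0,0,0,-1],[0,0,-0.5,0,0,0,-1],[0.06,0.2,-0.7,0,0,0,-1],[0.12,0.4,-0.9,0,0,0,-1],[0.18,0.6,-1,0,0,0,-1],[0.24,0.86,-1,0,0,0,-1],[0.24,0.86,-1,0,0,0,-1]],
  ],
)

```text
t: 6.28
eef_pos: [548.4, -250.9, 372.8]
tcp_rot: [3.14, 0.001, 2.7]
ft_force: [0.3, 0.5, -0.3]
opening: 0.122
grip_force: 30.0
```

Request:
arm_command(
  rows=[
    [[0.04,0.14,-0.03,0,0,-0.016,-1],[0.08,0.28,-0.06,0,0,-0.033,-1],[0.12,0.42,-0.09,0,0,-0.05,-1],[0.16,0.56,-0.12,0,0,-0.066,-1],[0.2,0.7,-0.15,0,0,-0.083,-1],[0.243,0.858,-0.19,0,0,-0.0992,-1],[0.243,0.858,-0.19,0,0,-0.0992,-1],[0.243,0.858,-0.19,0,0,-0.0992,-1],[0.243,0.858,-0.19,0,0,-0.0992,-1],[0.243,0.858,-0.19,0,0,-0.0992,-1]],
  ],
)

```text
t: 7.12
eef_pos: [570.1, -125.0, 399.4]
tcp_rot: [3.141, -0.001, -2.965]
ft_force: [0.2, -0.5, -1.2]
opening: 0.124
grip_force: 30.0
```

```bash
cat > meas.py <<'E'
from h import *
import sys
st=state();p,d=read_camera("wrist");n=sys.argv[1];np.savez(f"pics/{n}.npz",p=p,d=d);cv2.imwrite(f"pics/{n}.png",p[:,:,::-1])
X=cloud("wrist",d,st)
print(st["eef_pos"],st["tcp_rot"],st["joints"],st["opening"])
P=X.reshape(-1,3)[d.ravel()>0];P=P[np.linalg.norm(P[:,:2]-[470,-142],axis=1)<105]
for lo,hi in((-5,3),(4,8),(18,22),(27,33),(57,63)):
    Q=P[(P[:,2]>lo)&(P[:,2]<hi)]
    if len(Q)>20: print(lo,len(Q),cv2.minAreaRect(Q[:,:2].astype(np.float32)),np.median(Q,0).round(1))
E
python3 meas.py wr2
```

```text
[ 570.13993803 -125.04410508  399.37204103] [ 3.14136588e+00 -5.38788449e-04 -2.96497258e+00] [-3.29037861e-01  4.37707637e-01  1.66935457e+00 -7.27841340e-05
  1.03511165e+00 -2.07641703e+00] 0.12382694125027105
-5 13330 ((479.8373107910156, -140.22918701171875), (178.79644775390625, 209.83489990234375), 10.149638175964355) [468.6 -96.5   0.5]
4 8219 ((473.1480712890625, -142.12478637695312), (161.98995971679688, 110.00392150878906), 9.972233772277832) [ 474.1 -139.7    6.4]
18 1673 ((469.4403381347656, -142.8441162109375), (129.78729248046875, 67.9462890625), 9.96965503692627) [ 494.7 -137.1   20.4]
27 3459 ((469.56195068359375, -142.5301971435547), (85.900634765625, 32.1224479675293), 10.003682136535645) [ 467.7 -142.8   30.5]
57 4109 ((469.6542663574219, -142.3766632080078), (111.84974670410156, 49.715267181396484), 10.005949974060059) [ 463.2 -143.7   60.1]
```

View pics/wr2.png

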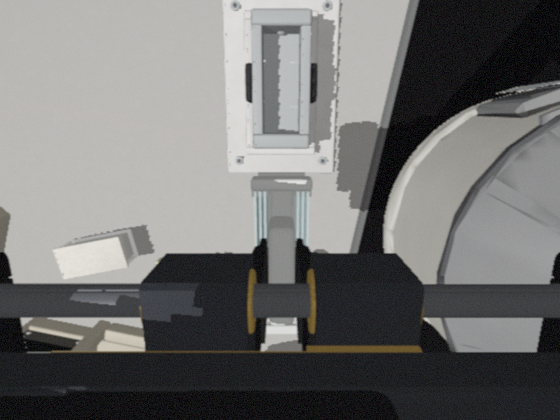

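The wrist view shows the cassette recess at (281,80), unobstructed, and the held rack below it with its end at (281,183). The recess measures 86×32 mm with its floor at z≈30.5, as expected. Next I check how the rack sits in the tool frame.

```bash
python3 - <<'E'
from h import *
d=np.load("pics/wr2.npz")["d"];st=state()
X=(cloud("wrist",d,st)-st["eef_pos"])@R.from_euler("xyz",st["tcp_rot"]).as_matrix()
Q=X[165:250,225:340].reshape(-1,3)
for lo,hi in((186,197),(197,207),(207,222),(166,176)):
    q=Q[(Q[:,2]>lo)&(Q[:,2]<hi)&(abs(Q[:,0])<70)]
    if len(q)>5: print(lo,len(q),np.percentile(q,[1,50,99],axis=0).round(1).tolist(),cv2.minAreaRect(q[:,:2].astype(np.float32)))
E
```

```text
186 2296 [[9.7, -13.9, 187.2], [33.0, 0.5, 191.2], [41.8, 14.5, 196.6]] ((24.54302215576172, 0.2983856201171875), (29.52766227722168, 34.82651138305664), 89.87078857421875)
197 378 [[5.9, -12.6, 197.0], [23.7, -2.7, 200.7], [41.9, 13.2, 206.5]] ((23.9556941986084, -0.7523632049560547), (37.349769592285156, 28.747987747192383), 2.8808469772338867)
207 619 [[4.6, -12.2, 207.2], [23.9, 0.1, 214.8], [41.6, 12.7, 218.1]] ((22.36398696899414, 0.4354543685913086), (25.87934112548828, 38.69655227661133), 89.44386291503906)
166 738 [[12.2, -10.7, 167.5], [19.2, 0.0, 169.3], [23.8, 11.0, 175.7]] ((17.86178207397461, 0.42916107177734375), (12.15432357788086, 25.082345962524414), 0.8544319272041321)
```

Request:
arm_command(
  rows=[
    [[0.17,0,0.1,0,0,0.0003,-1],[0.34,0.001,0.25,0,0,0.0003,-1],[0.51,0.002,0.4,0,0,0.0003,-1],[0.68,0.002,0.55,0,0,0.0003,-1],[0.68,0.002,0.663,0,0,0.0003,-1],[0.68,0.002,0.663,0,0,0.0003,-1],[0.68,0.002,0.663,0,0,0.0003,-1],[0.68,0.002,0.663,0,0,0.0003,-1],[0.68,0.002,0.663,0,0,0.0003,-1],[0.68,0.002,0.663,0,0,0.0003,-1]],
  ],
)

```text
t: 8.0
eef_pos: [470.3, -142.1, 301.1]
tcp_rot: [-3.141, 0.001, -2.965]
ft_force: [-0.4, -0.2, -0.3]
opening: 0.125
grip_force: 30.0
```

```bash
python3 -c "
from cell import *
s=state();print(s['eef_pos'],s['tcp_rot'],s['opening'],s['ft_force'],s['moment'])"
```

```text
[ 470.31275089 -142.08193494  301.09383212] [-3.14073987e+00  1.38384343e-03 -2.96452974e+00] 0.12490815444790651 [-0.44471011 -0.24826093 -0.33564439] [ 0.06765385  0.04514643 -0.03694567]
```

Request:
arm_command(
  rows=[
    [[0.005,-0.0035,0.04,0,0,0,-1],[0.005,-0.0035,0.08,0,0,0,-1],[0.005,-0.0035,0.11,0,0,0,-1],[0.005,-0.0035,0.14,0,0,0,-1],[0.005,-0.0035,0.17,0,0,0,-1],[0.005,-0.0035,0.2,0,0,0,-1],[0.005,-0.0035,0.22,0,0,0,-1],[0.005,-0.0035,0.22,0,0,0,-1],[0.005,-0.0035,0.22,0,0,0,-1]],
  ],
)

```text
t: 8.75
eef_pos: [469.2, -142.7, 267.1]
tcp_rot: [3.141, -0.0, -2.965]
ft_force: [0.0, -0.1, -0.7]
opening: 0.124
grip_force: 30.0
```

Request:
arm_command(
  rows=[
    [[0,0,0.02,0,0,0,-1],[0,0,0.04,0,0,0,-1],[0,0,0.06,0,0,0,-1],[0,0,0.075,0,0,0,-1],[0,0,0.085,0,0,0,-1],[0,0,0.095,0,0,0,-1],[0,0,0.1,0,0,0,-1],[0,0,0.1,0,0,0,-1]],
  ],
)

```text
t: 9.42
eef_pos: [469.0, -142.6, 251.9]
tcp_rot: [3.141, -0.001, -2.965]
ft_force: [-0.1, -0.2, -3.9]
opening: 0.126
grip_force: 30.0
```

Request:
arm_command(
  rows=[
    [[0,0,0.007,0,0,0,-1],[0,0,0.014,0,0,0,-1],[0,0,0.02,0,0,0,-1],[0,0,0.02,0,0,0,-1],[0,0,0.02,0,0,0,-1]],
  ],
)

```text
t: 9.83
eef_pos: [468.9, -142.6, 251.0]
tcp_rot: [-3.141, 0.001, -2.965]
ft_force: [-7.9, 2.0, 27.2]
opening: 0.126
grip_force: 30.0
```

```bash
python3 -c "
from cell import *
s=state();print(s['eef_pos'],s['tcp_rot'],s['opening'],s['ft_force'],s['moment'])"
```

```text
[ 468.88468436 -142.59576573  250.97487717] [-3.14110130e+00  6.54604656e-04 -2.96467516e+00] 0.12643447851178188 [-7.94927996  1.97186942 27.20779181] [ 0.4313505   1.43687751 -0.01577699]
```

Contact is firm at TCP z≈251.0, the home height. I'll relieve the push, release, back off and look.

Request:
arm_command(
  rows=[
    [[0,0,-0.015,0,0,0,-1],[0,0,-0.015,0,0,0,1],[0,0,-0.015,0,0,0,1],[0,0,-0.015,0,0,0,1],[0,0,-0.015,0,0,0,1],[0,0,-0.015,0,0,0,1],[0,0,-0.15,0,0,0,1],[0,0,-0.35,0,0,0,1],[0,0,-0.55,0,0,0,1]],
  ],
)

```text
t: 10.58
eef_pos: [469.1, -142.7, 332.1]
tcp_rot: [3.14, -0.002, -2.965]
ft_force: [0.4, -0.5, 0.5]
opening: 0.628
grip_force: 0.0
```

Request:
arm_command(
  rows=[
    [[-0.2,0,-0.15,0,0,0,1],[-0.4,0,-0.3,0,0,0,1],[-0.55,0,-0.45,0,0,0,1],[-0.55,0,-0.45,0,0,0,1],[-0.55,0,-0.45,0,0,0,1],[-0.55,0,-0.45,0,0,0,1]],
  ],
)

```text
t: 11.08
eef_pos: [549.7, -128.1, 398.2]
tcp_rot: [3.14, -0.002, -2.965]
ft_force: [-0.2, -0.9, 0.1]
opening: 0.983
grip_force: 0.0
```

```bash
sed -i 's/(57,63))/(48,56),(57,63),(78,88))/' meas.py; python3 meas.py wr3; python3 - <<'E'
import cv2
cv2.imwrite("pics/wr3c.png",cv2.resize(cv2.imread("pics/wr3.png")[0:260,180:380],None,fx=2,fy=2))
E
```

```text
[ 549.65541881 -128.11542795  398.17225187] [ 3.14049366e+00 -1.81870473e-03 -2.96464306e+00] [-3.46031506e-01  4.12139718e-01  1.71740461e+00  5.14937336e-05
  1.01417285e+00 -2.09380368e+00] 0.9827713410149693
-5 15525 ((472.04608154296875, -141.61215209960938), (205.052978515625, 209.83868408203125), 9.884477615356445) [ 464.9 -139.1    0.5]
4 9110 ((469.33856201171875, -142.83462524414062), (169.37242126464844, 110.02566528320312), 9.991437911987305) [ 459.2 -144.8    6.4]
18 1556 ((469.6455383300781, -142.81915283203125), (128.41514587402344, 68.02348327636719), 10.070157051086426) [ 489.7 -149.3   20.3]
27 146 ((468.15301513671875, -142.38296508789062), (79.54650115966797, 32.09150695800781), 10.295098304748535) [ 456.7 -156.    30.5]
48 779 ((469.1377258300781, -142.31192016601562), (86.38230895996094, 62.81489181518555), 9.327371597290039) [ 467.  -149.2   52.3]
57 5479 ((469.1167907714844, -142.09718322753906), (110.80764770507812, 49.42737579345703), 10.013214111328125) [ 463.5 -143.4   60.1]
78 937 ((469.4677734375, -142.4232940673828), (47.486549377441406, 12.177295684814453), 10.424633979797363) [ 468.9 -142.1   82.2]
```

View pics/wr3c.png

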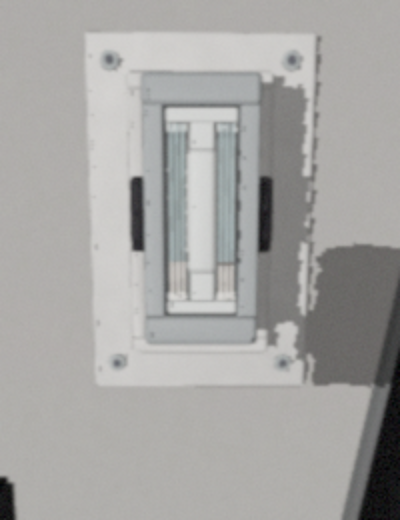

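The crop shows the rack in the recess, its rim even with the cassette, with both black buttons at the sides. The fin top is at z=82.2 mm, so it is home (76+6=82). Now over the buttons.

Request:
arm_command(
  rows=[
    [[0.25,0,0.1,0,0,0,1],[0.45,0,0.3,0,0,0,1],[0.544,0,0.5,0,0,0,1],[0.544,0,0.7,0,0,0,1],[0.544,0,0.9,0,0,0,1],[0.544,0,0.987,0,0,0,1],[0.544,0,0.987,0,0,0,1],[0.544,0,0.987,0,0,0,1],[0.544,0,0.987,0,0,0,1],[0.544,0,0.987,0,0,0,1]],
  ],
)

```text
t: 11.97
eef_pos: [470.1, -142.6, 252.3]
tcp_rot: [-3.141, 0.001, -2.965]
ft_force: [0.3, 0.2, 0.1]
opening: 1.002
grip_force: 0.0
```

Request:
arm_command(
  rows=[
    [[0.005,0,0.1,0,0,0,1],[0.005,0,0.18,0,0,0,1],[0.005,0,0.22,0,0,0,1],[0.005,0,0.22,0,0,0,1],[0.005,0,0.22,0,0,0,1],[0.005,0,0.22,0,0,0,1]],
  ],
)

```text
t: 12.47
eef_pos: [469.5, -142.7, 219.0]
tcp_rot: [-3.141, 0.001, -2.965]
ft_force: [0.6, -0.1, 1.0]
opening: 0.999
grip_force: 0.0
```

Request:
arm_command(
  rows=[
    [[0,0,0,0,0,0,-1],[0,0,0,0,0,0,-1],[0,0,0,0,0,0,-1],[0,0,0,0,0,0,-1],[0,0,0,0,0,0,-1],[0,0,0,0,0,0,-1],[0,0,0,0,0,0,-1],[0,0,0,0,0,0,-1],[0,0,0,0,0,0,-1],[0,0,0,0,0,0,-1]],
  ],
)

```text
t: 13.3
eef_pos: [469.4, -142.8, 218.7]
tcp_rot: [-3.141, 0.0, -2.965]
ft_force: [-2.4, -0.9, 8.3]
opening: 0.515
grip_force: 30.0
```

Opening 49 mm with 30 N grip: both buttons are fully pressed. Lifting gently.

Request:
arm_command(
  rows=[
    [[0,0,0,0,0,0,-1],[0,0,-0.01,0,0,0,-1],[0,0,-0.025,0,0,0,-1],[0,0,-0.05,0,0,0,-1],[0,0,-0.08,0,0,0,-1],[0,0,-0.11,0,0,0,-1],[0,0,-0.14,0,0,0,-1],[0,0,-0.17,0,0,0,-1],[0,0,-0.2,0,0,0,-1]],
  ],
)

```text
t: 14.05
eef_pos: [469.3, -142.6, 248.8]
tcp_rot: [3.142, 0.0, -2.965]
ft_force: [0.6, 0.5, -3.7]
opening: 0.511
grip_force: 30.0
```

Carrying about 4 N of weight, so the cassette is free. Continuing up.

Request:
arm_command(
  rows=[
    [[0,0,-0.05,0,0,0,-1],[0,0,-0.1,0,0,0,-1],[0,0,-0.15,0,0,0,-1],[0,0,-0.2,0,0,0,-1],[0,0,-0.25,0,0,0,-1],[0,0,-0.3,0,0,0,-1],[0,0,-0.35,0,0,0,-1],[0,0,-0.39,0,0,0,-1],[0,0,-0.42,0,0,0,-1],[0,0,-0.42,0,0,0,-1]],
  ],
)

```text
t: 14.88
eef_pos: [469.4, -142.7, 312.2]
tcp_rot: [-3.141, 0.001, -2.965]
ft_force: [0.3, 0.2, -3.6]
opening: 0.513
grip_force: 30.0
```

Request:
arm_command(
  rows=[
    [[0,0,0,0,0,0,-1],[0,0,0,0,0,0,-1],[0,0,0,0,0,0,-1],[0,0,0,0,0,0,-1],[0,0,0,0,0,0,-1],[0,0,0,0,0,0,-1]],
  ],
)

```text
t: 15.38
eef_pos: [469.4, -142.7, 311.1]
tcp_rot: [3.141, -0.0, -2.965]
ft_force: [-0.7, -0.6, -3.5]
opening: 0.513
grip_force: 30.0
```

```bash
python3 - <<'E'
from h import *
st=state();print(st["eef_pos"],st["tcp_rot"],st["opening"],st["ft_force"])
o=[]
for n,b in(("scene",(120,90,320,290)),("side",(180,120,380,320))):
    p,d=read_camera(n);X=cloud(n,d);o.append(p[b[1]:b[3],b[0]:b[2],::-1])
    P=X[b[1]:b[3],b[0]:b[2]].reshape(-1,3);P=P[(np.linalg.norm(P[:,:2]-[469,-142],axis=1)<62)]
    h=np.histogram(P[:,2],bins=np.arange(60,190,4));print(n,list(zip(h[1][:-1],h[0])))
cv2.imwrite("pics/end.png",cv2.resize(cv2.hconcat(o),None,fx=2,fy=2))
E
```

```text
[ 469.35637627 -142.7191294   311.09193611] [ 3.14133745e+00 -2.24913404e-04 -2.96483244e+00] 0.5126972265858512 [-0.73206084 -0.56799571 -3.54183485]
scene [(np.int64(60), np.int64(0)), (np.int64(64), np.int64(0)), (np.int64(68), np.int64(0)), (np.int64(72), np.int64(0)), (np.int64(76), np.int64(0)), (np.int64(80), np.int64(0)), (np.int64(84), np.int64(0)), (np.int64(88), np.int64(0)), (np.int64(92), np.int64(0)), (np.int64(96), np.int64(36)), (np.int64(100), np.int64(114)), (np.int64(104), np.int64(92)), (np.int64(108), np.int64(91)), (np.int64(112), np.int64(73)), (np.int64(116), np.int64(70)), (np.int64(120), np.int64(101)), (np.int64(124), np.int64(97)), (np.int64(128), np.int64(91)), (np.int64(132), np.int64(98)), (np.int64(136), np.int64(100)), (np.int64(140), np.int64(95)), (np.int64(144), np.int64(103)), (np.int64(148), np.int64(369)), (np.int64(152), np.int64(62)), (np.int64(156), np.int64(68)), (np.int64(160), np.int64(64)), (np.int64(164), np.int64(65)), (np.int64(168), np.int64(68)), (np.int64(172), np.int64(85)), (np.int64(176), np.int64(40)), (np.int64(180), np.int64(3
[... 326 characters left out ...]
(35)), (np.int64(100), np.int64(154)), (np.int64(104), np.int64(159)), (np.int64(108), np.int64(158)), (np.int64(112), np.int64(147)), (np.int64(116), np.int64(117)), (np.int64(120), np.int64(150)), (np.int64(124), np.int64(169)), (np.int64(128), np.int64(150)), (np.int64(132), np.int64(160)), (np.int64(136), np.int64(155)), (np.int64(140), np.int64(171)), (np.int64(144), np.int64(160)), (np.int64(148), np.int64(502)), (np.int64(152), np.int64(229)), (np.int64(156), np.int64(60)), (np.int64(160), np.int64(68)), (np.int64(164), np.int64(72)), (np.int64(168), np.int64(61)), (np.int64(172), np.int64(59)), (np.int64(176), np.int64(17)), (np.int64(180), np.int64(0)), (np.int64(184), np.int64(0))]
```

View pics/end.png

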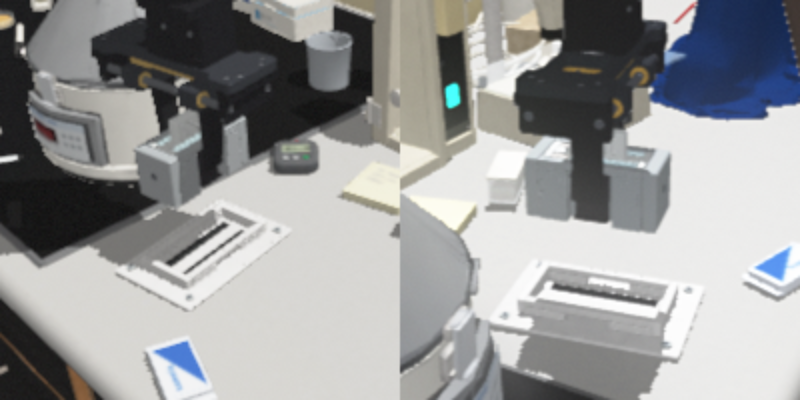

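Both views show the cassette with its rack hanging level from the gripper, underside at about 98 mm, clear of the empty dock, and the sachet, slide box and timer undisturbed.

```bash
python3 -c "
from cell import *
print(job_done())"
```

```text
the job is handed in; nothing more can be done
None
```

The rack is clicked fully home in the cassette, and the gripper is holding the cassette by its two buttons, level and still, about 98 mm above the worktop; I handed the job in at about 15 s of robot time, and no verdict was returned.

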